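# Wedge the rocking gauge stand

### The arm

A 6-joint arm with a two-finger parallel gripper is mounted at the origin on a cart in front of the work surface, level with it; the furniture and walls round the work are solid. World frame = base frame: x ahead of the robot, y to its left, z up, the work surface at z = 0. Lengths are in m, angles in rad, forces in N, time in s.
With the tool pointing down it reaches from about 0.425 to 1.125 m from the base axis. Payload 14.9 kg.
Tool frame: the origin (TCP) lies on the centre line of the jaws, within the pads' length; the fingertips stand 11 mm ahead of it and the grasp point (between the pads) lies 8 mm behind it; x points along the fingers, z is the direction in which the jaws open and shut, and the axes are right-handed (so a half turn about x gives the same grasp; the last joint's range is limited). The gripper opens to 91 mm and grips with 3 to 60 N. Pads are 32 mm wide; open, the fingers measure 118 mm over their backs; the gripper's body (76 mm by 178 mm) begins 60 mm behind the grasp point.
Start: joints at [1.222, 0.379, 1.734, -0, 1.028, -0.033], TCP at [0.217, 0.665, 0.225] pointing down, gripper open.
Joint ranges: [-2.77, 2.77], [-0.74, 2.19], [0, 2.66], [-1.06, 4.2], [0.31, 2.87], [-3.08, 3.08]. Speed limits (rad/s): [1.89, 1.89, 2.39, 3.14, 3.14, 3.14].

### API

Orientations are given as a rotation vector (axis times angle).
In Python, from plant import state, vision, ticket gives the robot as it stands.
- The arm moves only by the tool step_arm, never from a script. Its argument "deltas" is a list of rows, each a list of 3 entries, a list of its own where there are three numbers: the shift along the world's x, y, z in units of 30 mm (1.0 is 30 mm), then the turn, a rotation vector about the world's x, y, z in units of 10 degrees (1.0 is 10 degrees), then the opening, from 0 (shut) to 1 (fully open). A call has 1 to 8 rows; each row shifts and turns the pose as measured when the row begins; what a row does not reach is not made up. A row lasts 1/8 s, in which the tool goes at most 62.5 mm and 10.7 degrees, less where a joint would pass 70% of its speed; a pose out of reach is approached as far as the arm can. A call is refused whole if a number of a shift passes 1 or a number of a turn 1, either way. A call with a gripper value outside its range is refused whole. The fingers move at their own pace and stop on an object; "squeeze" is the grip in N (left out, the last holds). Time passes only in rows, so rows that do not move let the fingers close. It gives the time, the measured TCP pose, the force and the opening at its end, in the units of the state.
- state(): the state, without advancing time (a new reading comes with each control period).
- vision.snapshot(name): name is "scene" or "top" or "wrist"; returns a dict with "frame" (384x512x3 uint8, red, green, blue), "z_map" (384x512 float32, m along the optical axis (not along the pixel's ray), 0 where there is no reading), "mtx" (3x3 intrinsics, pixels), "D" ([k1, k2, p1, p2, k3] as OpenCV has them; the pictures are not rectified), "view" (4x4, takes a point from world to camera coordinates). Camera axes: x right, y up, looking along -z (the intrinsics and any distortion apply to the point x, -y, -z); pixel columns grow to the right and rows downward; lengths in m; the calibration is good to about 2 mm. A picture is of the moment at which its call begins.
- ticket.finish_job(): hands the job in, once; it reports no verdict.
The state is a dict: "time": time; "joint_pos": joint angles; "joint_vel": joint speeds; "joint_torque": joint torques, N m; "position": TCP position; "eef_rot": TCP orientation; "wrist_force": force on the tool from outside, world axes, zero at the start; "moment": the same for the moment, N m; "width": finger opening in m.
Only numpy, scipy, OpenCV 4.12 (cv2) and the standard library are available. Lean on these libraries where they do the work, as an engineer would, in place of code of your own. Each camera call takes 0.05 s, during which the arm holds its last target.

### The job

The dial gauge stand rocks because its near right foot is too short and hangs clear of the bench. Push the wooden wedge along the bench, thin edge first, squarely under that foot until it is snug but the plate still stands level, then press down firmly with the fingertips on the plate's top over that foot to prove that it no longer rocks, and finish while still pressing there, clear of the wedge. Nothing is to be gripped or lifted: the wedge stays flat on the bench, the stand is not shoved along, and the other things on the bench are left alone.

Things in the scene. Friction and masses are not known exactly. Their poses are not given: they have to be found in the camera images.
- stand: dial gauge stand, loose, about 2.4 kg: aluminium plate 160 (x) x 200 (y) x 14 mm on four domed feet 20 mm thick at x = +-60, y = +-80 mm, a dial gauge on a column at its far left, 115 mm above the plate. Origin: on the bench under the plate's centre; z up, x away from the robot, y left. Underside of the plate 28 mm, top 42 mm above the bench. The near right foot is short
- short_foot (a point): lowest point of the short (near right) foot, 9 mm above the bench; axes as the stand's. The other three feet stand on the bench: the plate is level until a few N press on this corner, which dips about 5 degrees. The wedge goes in along the stand's +x and first touches this foot when the thin edge is about 35 mm past it
- corner_top (a point): the plate's top surface straight above the short foot, at a small screw head, 20 mm in from the plate's edges; the place to press, with about 10 N
- wedge: wooden wedge, loose, 60 g, 100 mm long (x), 50 mm wide (y), sloping evenly from 2 mm thick at the thin edge (x = +50 mm) to 22 mm at the square back (x = -50 mm). Origin: centre of its underside; z up. Lies before the stand, thin edge toward the short foot, a little askew and to one side
- wedge_back (a point): middle of the wedge's back face, 11 mm above the bench: the face to push on; axes as the wedge's. The wedge slides alone with less than 1 N; a push of about 5 N means that it is snug under the foot, over about 12 N lifts or shoves the stand
- block: bystander: loose sanded hardwood block 46 x 82 x 30 mm, right of the wedge; origin centre of underside
- cork_block: bystander: loose cork sanding block 65 x 110 x 29 mm, right of the stand; origin centre of underside
- caliper: bystander: loose vernier caliper 94 x 235 x 10 mm, left; origin centre of underside
- tape_measure: bystander: loose tape measure 64 x 103 x 36 mm, on the right; origin centre of underside
- blank_3: bystander: loose slim wooden blank 29 x 185 x 22 mm, left of the stand; origin centre of underside
- blank_4: bystander: loose slim wooden blank 29 x 185 x 22 mm, left of the stand; origin centre of underside
- clamp_jig: bystander, fixed: wooden jig board 170 x 270 x 20 mm, left of the wedge, with a toggle clamp on its right end whose red lever leans up and away from the robot, to about 150 mm high; keep the gripper's body clear of it. Origin: on the bench under the board's middle, 40 mm toward its far edge
Mind the look-alikes: they are no part of the job. Leave any pink or turquoise look-alike of the wedge alone.

How it is judged:
By the outcome, as a careful person would: the job done as asked, in the order asked, and still so for the second after the job is handed in, while the arm keeps its last pose, push and grip.
It also fails if it takes over 40 s, if anything falls off the work surface, if the arm or the gripper's body presses on something with over 40 N, if the wrist force passes 120 N, or if a joint passes its speed limit or range.

## Working session

There is one attempt and no reset: what is moved stays moved. The work goes in short steps, Python scripts to look and compute and a tool call to move; the robot and the scene stay as the last step left them, time stands still between calls to the robot, and variables do not carry over. Pictures are saved under pics/ and viewed, and the job is handed in when it is done.

Besides the shell and the picture viewer there is one more tool, called after "Request:" as name([rows], argument=value, ...), one row to a line, values as JSON. step_arm: Moves the arm, as the interface text tells. Its arguments: {"type":"object","properties":{"deltas":{"type":"array"},"squeeze":{"type":"number"}},"required":["deltas"]}

```bash
mkdir -p pics; ls
python3 - <<'E'
from plant import state, vision
import cv2, numpy as np, pickle
s=state(); print(s)
for n in ("scene","top","wrist"):
    d=vision.snapshot(n); pickle.dump(d,open(f"pics/{n}0.pkl","wb"))
    cv2.imwrite(f"pics/{n}0.png",d["frame"][:,:,::-1])
    print(n,d["mtx"].round(1).tolist(),d["D"],d["view"].round(3).tolist())
E
```

```text
pics
{'time': 0.0, 'joint_pos': array([ 1.22170011e+00,  3.79415812e-01,  1.73477331e+00, -8.28182073e-06,
        1.02853043e+00, -3.33270779e-02]), 'joint_vel': array([-0.00177337, -0.00011229, -0.0002327 ,  0.00053749, -0.00093211,
        0.00061345]), 'joint_torque': array([ 2.50075238e-03, -7.63705444e+01, -4.34361506e+01,  6.50397269e-02,
        4.25105751e-02, -1.25473066e-04]), 'position': array([0.21727507, 0.66501556, 0.22428689]), 'eef_rot': array([-0.9741771 ,  1.34314891,  0.97312116]), 'wrist_force': array([-0.20559408,  0.49809205,  0.85059458]), 'moment': array([-0.00549621, -0.03437147,  0.02708016]), 'width': 0.09123009448453545}
scene [[358.4, 0.0, 257.5], [0.0, 358.4, 191.4], [0.0, 0.0, 1.0]] [-0.06482225  0.          0.          0.          0.        ] [[0.699, -0.715, -0.025, -0.367], [0.37, 0.331, 0.868, -0.222], [-0.612, -0.616, 0.496, -0.98], [0.0, 0.0, 0.0, 1.0]]
top [[475.0, 0.0, 255.6], [0.0, 475.0, 189.5], [0.0, 0.0, 1.0]] [-0.19485491  0.          0.          0.          0.        ] [[0.002, -1.0, -0.004, 0.007], [0.979, 0.001, 0.202, -0.51], [-0.202, -0.004, 0.979, -1.59], [0.0, 0.0, 0.0, 1.0]]
wrist [[268.7, 0.0, 254.7], [0.0, 268.7, 191.6], [0.0, 0.0, 1.0]] [-0.03159104  0.          0.          0.          0.        ] [[0.311, 0.951, -0.001, -0.7], [-0.92, 0.3, -0.252, 0.027], [-0.239, 0.079, 0.968, -0.39], [0.0, 0.0, 0.0, 1.0]]
```

View pics/scene0.png

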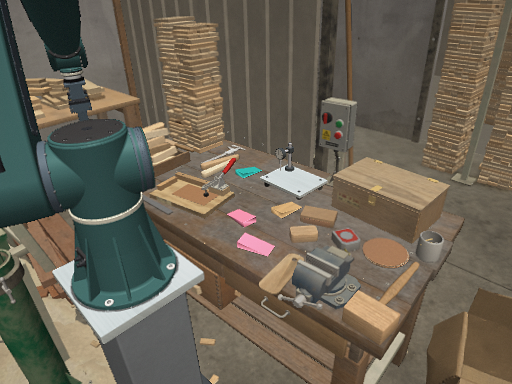

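View pics/top0.png

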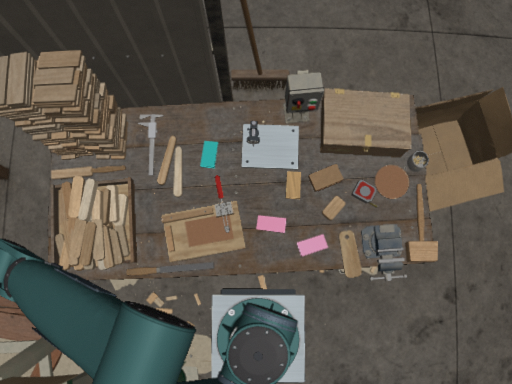

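View pics/wrist0.png

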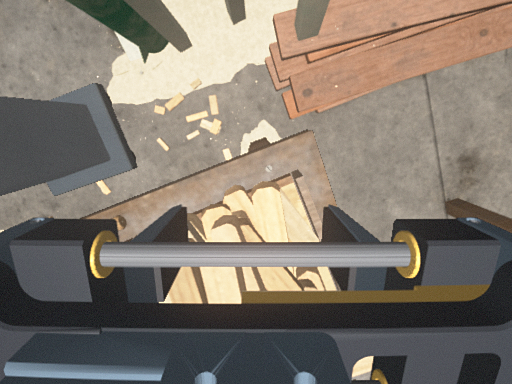

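In the top view, the things that could pass for the wedge are:
- natural-wood piece at (294,185), just before the stand's near right corner
- pink pieces at (271,224) and (313,245)
- turquoise piece at (209,154)
- hardwood block at (334,208)
- cork block at (326,178)

I choose (294,185) by the description and will check it in a close crop.

```bash
cat > h.py <<'E'
import cv2, numpy as np, pickle
def ray(d,uv):
    uv=np.asarray(uv,float).reshape(-1,1,2)
    n=cv2.undistortPoints(uv,d["mtx"],d["D"]).reshape(-1,2)
    c=np.c_[n[:,0],-n[:,1],-np.ones(len(n))]
    V=d["view"];R=V[:3,:3];o=-R.T@V[:3,3]
    return o,c@R
def onz(d,uv,z):
    o,r=ray(d,uv); return o+r*((z-o[2])/r[:,2])[:,None]
def bydepth(d,uv):
    o,r=ray(d,uv); uvi=np.round(np.asarray(uv).reshape(-1,2)).astype(int)
    return o+r*d["z_map"][uvi[:,1],uvi[:,0]][:,None]
def proj(d,P):
    P=np.asarray(P,float).reshape(-1,3);V=d["view"];c=P@V[:3,:3].T+V[:3,3]
    c=c*[1,-1,-1]
    return cv2.projectPoints(c.reshape(-1,1,3),np.zeros(3),np.zeros(3),d["mtx"],d["D"])[0].reshape(-1,2)
E
python3 - <<'E'
from h import *
d=pickle.load(open("pics/top0.pkl","rb"));s=pickle.load(open("pics/scene0.pkl","rb"))
a=d["frame"][110:220,230:350,::-1]; cv2.imwrite("pics/c1.png",cv2.resize(a,None,fx=6,fy=5.4,interpolation=cv2.INTER_CUBIC) if 0 else cv2.resize(a,None,fx=5.4,fy=5.4,interpolation=cv2.INTER_CUBIC))
b=s["frame"][135:255,220:350,::-1]; cv2.imwrite("pics/c2.png",cv2.resize(b,None,fx=5,fy=5,interpolation=cv2.INTER_CUBIC))
print(bydepth(d,[[294,185],[270,150],[334,208],[240,200]]))
E
```

```text
[[ 0.5348153  -0.12827168  0.01064627]
 [ 0.65519104 -0.04269085  0.04088089]
 [ 0.44785213 -0.26507093  0.03463476]
 [ 0.48218645  0.06362825  0.00109378]]
```

View pics/c1.png

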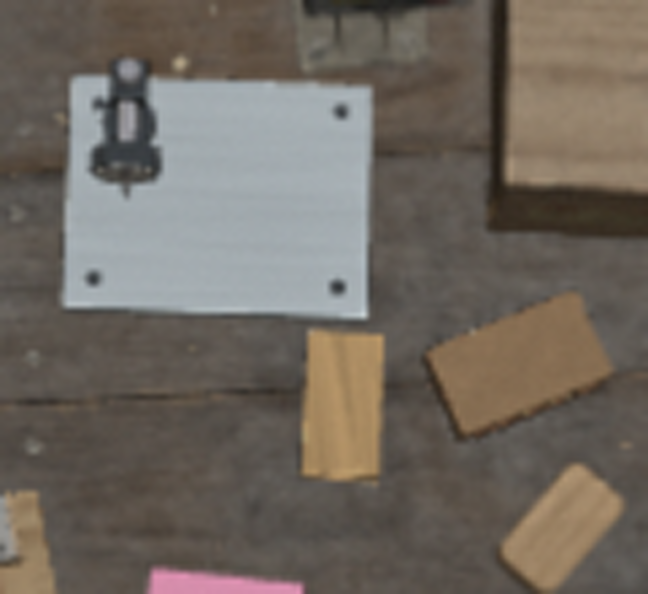

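View pics/c2.png

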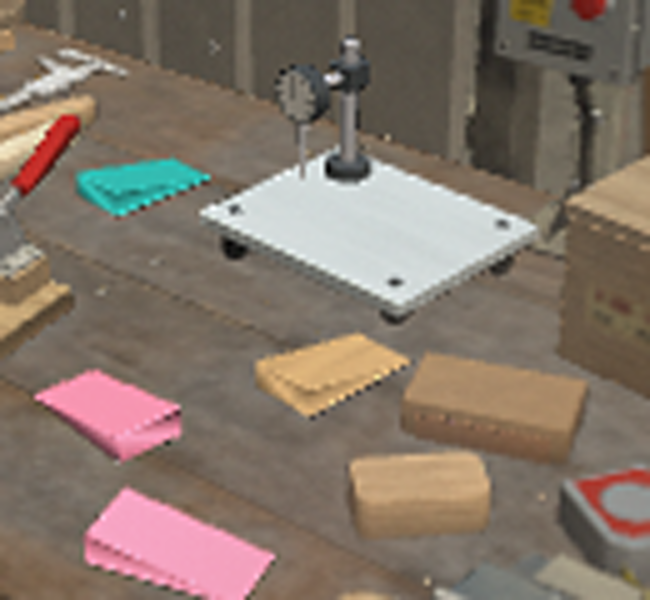

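The crop shows the natural-wood wedge with its thin edge away from the robot, at crop corners (310,330), (383,335), (382,478) and (303,474). The plate's screw head above the short foot is at crop (338,287). Next I measure both.

```bash
cat > m.py <<'E'
from h import *
import sys
def screws(d,z=0.042):
    pass
def wedge(d,roi):
    x0,y0,x1,y1=roi
    f=d["frame"][y0:y1,x0:x1]; hsv=cv2.cvtColor(f,cv2.COLOR_RGB2HSV)
    m=((hsv[...,0]>12)&(hsv[...,0]<24)&(hsv[...,1]>95)&(hsv[...,2]>135)).astype(np.uint8)
    n,l,st,ce=cv2.connectedComponentsWithStats(m); k=1+st[1:,4].argmax()
    c=max(cv2.findContours((l==k).astype(np.uint8),cv2.RETR_EXTERNAL,cv2.CHAIN_APPROX_NONE)[0],key=cv2.contourArea)
    return c.reshape(-1,2)+[x0,y0], st[k]
E
python3 - <<'E'
from m import *
d=pickle.load(open("pics/top0.pkl","rb"))
c,st=wedge(d,(275,165,312,205)); print(st, cv2.minAreaRect(c.astype(np.float32)))
o=np.array([230,110]); t=lambda *p:(np.array(p)+.5)/5.4-.5+o
Pl=t((73,76),(372,86),(368,317),(64,307)); print("plate",onz(d,Pl,.042).round(4).tolist())
S=t((341,111),(338,287),(93,278)); S3=onz(d,S,.042); print("screws FR,NR,NL",S3.round(4).tolist(),np.linalg.norm(S3[0]-S3[1]),np.linalg.norm(S3[2]-S3[1]))
print("wedge thin",onz(d,t((310,330),(383,335)),.002).round(4).tolist())
print("wedge back",onz(d,t((382,478),(303,473)),.022).round(4).tolist())
x=onz(d,t((310,330),(383,335)),.002);y=onz(d,t((382,478),(303,473)),.022)
print("center",(x.mean(0)+y.mean(0))/2,"yaw",np.degrees(np.arctan2(*(x.mean(0)-y.mean(0))[[1,0]])),"len",np.linalg.norm((x.mean(0)-y.mean(0))[:2]))
for n,v in(("NR-FR",S3[0]-S3[1]),("NL-NR rot",None)):
    if v is not None: print(n,np.degrees(np.arctan2(v[1],v[0])))
v=S3[2]-S3[1];print(np.degrees(np.arctan2(-v[0],v[1])))
# scene check
s=pickle.load(open("pics/scene0.pkl","rb"))
print("proj of NR screw in scene", proj(s,S3[1]), "obs",(np.array([395,282])+.5)/5+[220,135]-.5)
R=cv2.Rodrigues(np.array([-0.9741771,1.34314891,0.97312116]))[0];print(R.round(3))
E
```

```text
[ 11   6  15  28 368] ((292.9492492675781, 184.71066284179688), (13.821927070617676, 26.788890838623047), 4.085616588592529)
plate [[0.7535, 0.0534, 0.042], [0.7469, -0.1457, 0.042], [0.5881, -0.1399, 0.042], [0.5946, 0.058, 0.042]]
screws FR,NR,NL [[0.7293, -0.1246, 0.042], [0.6083, -0.1206, 0.042], [0.6141, 0.0393, 0.042]] 0.12102506167429515 0.1600240011567018
wedge thin [[0.5893, -0.1045, 0.002], [0.5859, -0.1532, 0.002]]
wedge back [[0.4853, -0.149, 0.022], [0.4885, -0.0975, 0.022]]
center [ 0.53725473 -0.12607626  0.012     ] yaw -3.185888229741362 len 0.1008540261887499
NR-FR -1.8925605740899876
-2.0948467553569112
proj of NR screw in scene [[298.27079175 191.42781258]] obs [298.6 191. ]
[[-0.    -0.951  0.311]
 [-0.001  0.311  0.951]
 [-1.     0.    -0.001]]
```

Request:
step_arm([
  [[1,-1,0],[0,0,0.2],1],
  [[1,-1,0],[0,0,0.2],1],
  [[1,-1,0],[0,0,0.2],1],
  [[1,-1,0],[0,0,0.2],1],
  [[1,-1,0],[0,0,0.2],1],
  [[1,-1,0],[0,0,0.2],1],
  [[1,-1,0],[0,0,0.2],1],
  [[1,-1,0],[0,0,0.2],1],
])

```text
time: 1.15
position: [0.4613, 0.4181, 0.2229]
eef_rot: [-1.193, 1.223, 1.192]
wrist_force: [0.2, 1.1, 0.4]
width: 0.0909
```

Run:
```python
from m import *
d=pickle.load(open("pics/top0.pkl","rb"))
o=np.array([230,110]); t=lambda *p:(np.array(p)+.5)/5.4-.5+o
print("cork",onz(d,t((427,355),(463,436),(580,293)),.029).round(4).tolist())
print("block",onz(d,t((502,548),(575,463)),.03).round(4).tolist())
print("pink",onz(d,t((150,570),(303,582)),.01).round(4).tolist())
```

```text
cork [[0.5659, -0.1794, 0.029], [0.5118, -0.2017, 0.029], [0.6082, -0.282, 0.029]]
block [[0.4378, -0.2253, 0.03], [0.4937, -0.2746, 0.03]]
pink [[0.4266, 0.0019, 0.01], [0.4187, -0.0975, 0.01]]
```

Request:
step_arm([
  [[0.15,-1,0],[0,0,0],1],
  [[0.15,-1,0],[0,0,0],1],
  [[0.15,-1,0],[0,0,0],1],
  [[0.15,-1,0],[0,0,0],1],
  [[0.1,-1,0],[0,0,0],1],
  [[0.1,-1,0],[0,0,0],1],
  [[0.1,-1,0],[0,0,0],1],
  [[0.1,-1,0],[0,0,0],1],
])

```text
time: 2.15
position: [0.4927, 0.1693, 0.2218]
eef_rot: [-1.193, 1.225, 1.191]
wrist_force: [1.1, 1.0, 0.1]
width: 0.0912
```

Request:
step_arm([
  [[0.1,-1,0],[0,0,0],1],
  [[0.1,-1,0],[0,0,0],1],
  [[0.1,-1,0],[0,0,0],1],
  [[0.1,-1,0],[0,0,0],1],
  [[0.1,-1,0],[0,0,0],1],
  [[0.1,-1,0],[0,0,0],1],
  [[0.1,-1,0],[0,0,0],1],
  [[0.1,-1,0],[0,0,0],1],
])

```text
time: 3.15
position: [0.5158, -0.0789, 0.2213]
eef_rot: [-1.192, 1.225, 1.192]
wrist_force: [0.5, 0.8, 0.0]
width: 0.0913
```

Run:
```python
from plant import state
from h import *
s=state();R=cv2.Rodrigues(s["eef_rot"])[0];print(s["position"],s["wrist_force"],s["moment"]);print(R.round(4), np.degrees(np.arctan2(-R[0,2],R[1,2])),s["joint_pos"])
```

```text
[ 0.51584683 -0.07889971  0.22130186] [0.47868807 0.78626039 0.01832028] [ 0.0462579  -0.020209   -0.06082938]
[[-0.0031 -0.9997  0.024 ]
 [-0.0032  0.0241  0.9997]
 [-1.      0.003  -0.0033]] -1.3779255176275296 [-0.19458359  0.10272485  2.09311658 -0.00462119  0.94813734 -1.73862612]
```

Request:
step_arm([
  [[0,-0.55,-0.9],[0,0,-0.06],1],
  [[0,-0.53,-0.9],[0,0,0],1],
  [[0,0,-0.9],[0,0,0],1],
  [[0,0,-0.9],[0,0,0],1],
  [[0,0,-0.9],[0,0,0],1],
  [[0,0,-0.3],[0,0,0],1],
  [[0,0,0],[0,0,0],1],
])

```text
time: 4.03
position: [0.5159, -0.1147, 0.0738]
eef_rot: [-1.183, 1.231, 1.181]
wrist_force: [-0.1, 0.0, -0.6]
width: 0.0914
```

```bash
cat > snap.py <<'E'
import sys
from plant import state, vision
from h import *
tag=sys.argv[1]
for n in sys.argv[2:]:
    d=vision.snapshot(n); pickle.dump(d,open(f"pics/{n}{tag}.pkl","wb")); cv2.imwrite(f"pics/{n}{tag}.png",d["frame"][:,:,::-1])
    if n=="top": cv2.imwrite(f"pics/c{n}{tag}.png",cv2.resize(d["frame"][110:220,230:350,::-1],None,fx=5.4,fy=5.4,interpolation=cv2.INTER_CUBIC))
    if n=="scene": cv2.imwrite(f"pics/c{n}{tag}.png",cv2.resize(d["frame"][135:255,220:350,::-1],None,fx=5,fy=5,interpolation=cv2.INTER_CUBIC))
s=state();R=cv2.Rodrigues(s["eef_rot"])[0];print(s["time"],s["position"],s["wrist_force"],"yaw",np.degrees(np.arctan2(-R[0,2],R[1,2])),s["width"])
E
python3 snap.py 1 wrist
```

```text
4.075 [ 0.5161079  -0.11476429  0.07420535] [0.3761349  0.21306295 0.05083705] yaw -2.1803378240044533 0.09112418252922892
```

View pics/wrist1.png

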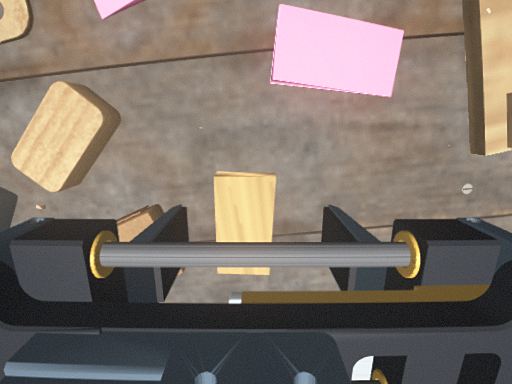

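Request:
step_arm([
  [[0,0.05,-0.8],[0,0,0],1],
  [[0,0.05,-0.7],[0,0,0],1],
  [[0,0,-0.35],[0,0,0],1],
  [[0,0,0],[0,0,0],1],
])

```text
time: 4.58
position: [0.5193, -0.1125, 0.0218]
eef_rot: [-1.188, 1.227, 1.175]
wrist_force: [-0.4, 0.3, -0.3]
width: 0.0915
```

Request:
step_arm([
  [[-0.05,0.05,-0.12],[0,0,0],1],
  [[0,0.1,-0.08],[0,0,0],1],
  [[0,0.1,0],[0,0,0],1],
  [[0,0.1,0],[0,0,0],1],
  [[0,0.1,0],[0,0,0],1],
  [[0,0.05,0],[0,0,0],1],
  [[0,0,0],[0,0,0],1],
])

```text
time: 5.45
position: [0.519, -0.0966, 0.0176]
eef_rot: [-1.19, 1.225, 1.172]
wrist_force: [0.2, -0.7, -0.2]
width: 0.0912
```

```bash
python3 snap.py 2 wrist
```

```text
5.5 [ 0.51902611 -0.09665558  0.01757426] [ 0.13871889 -0.51396189  0.17575742] yaw -2.1623934791039914 0.09112357239214715
```

View pics/wrist2.png

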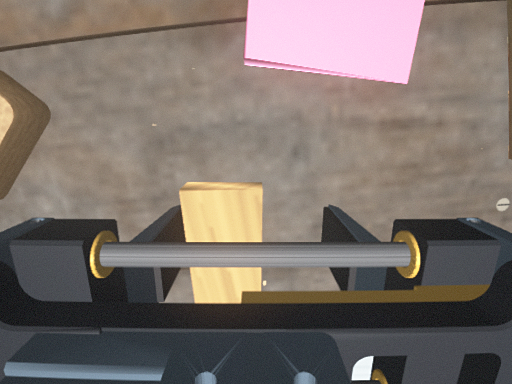

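Request:
step_arm([
  [[0,-0.12,0],[0,0,0],1],
  [[0,0,0.8],[0,0,0],1],
  [[0,0,0.8],[0,0,0],1],
  [[-0.8,-0.2,0],[0,0,0],0.27],
  [[-0.8,-0.2,0],[0,0,0],0.27],
  [[-0.55,-0.1,0],[0,0,0],0.27],
  [[0,0,0],[0,0,0],0.27],
])

```text
time: 6.38
position: [0.453, -0.1173, 0.0671]
eef_rot: [-1.19, 1.225, 1.171]
wrist_force: [0.3, -0.0, 0.1]
width: 0.0541
```

```bash
python3 snap.py 3 wrist top scene
```

```text
6.525 [ 0.45465201 -0.11719045  0.06727301] [ 0.53522614  0.24664857 -0.36113557] yaw -2.164176794937778 0.04183863042491865
```

View pics/wrist3.png

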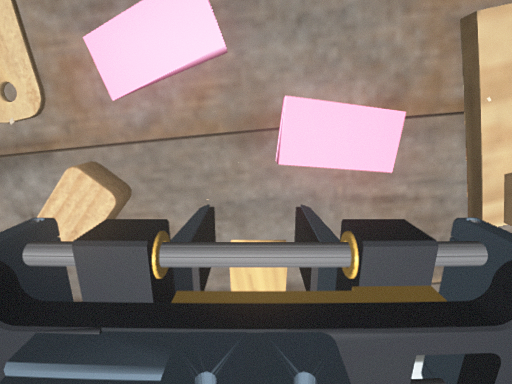

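View pics/ctop3.png

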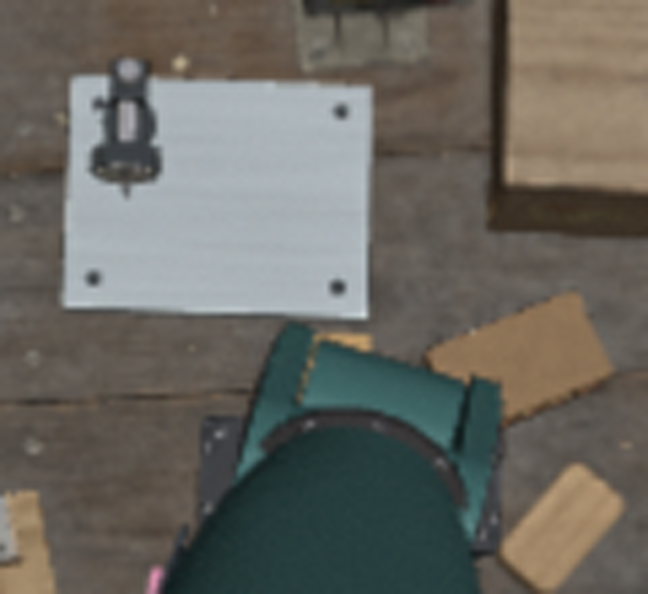

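View pics/cscene3.png

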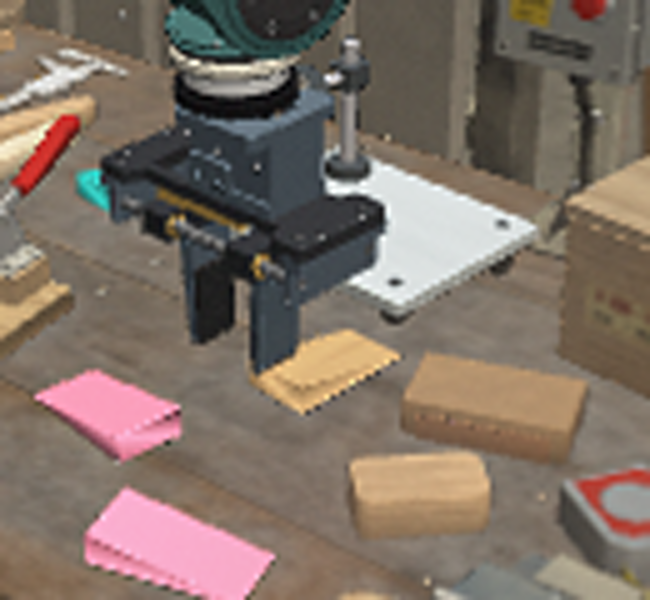

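Run:
```python
from m import *
s=pickle.load(open("pics/scene3.pkl","rb"));w=pickle.load(open("pics/wrist3.pkl","rb"));d=pickle.load(open("pics/top3.pkl","rb"))
t=lambda *p:(np.array(p)+.5)/5+[220,135]-.5
print("thinR sc",onz(s,t((400,356)),.001), "backR bottom",onz(s,t((303,414)),.0))
print("wrist back",onz(w,[[230,241],[287,241]],.022))
print("top thinR",onz(d,(np.array([372,337])+.5)/5.4-.5+[230,110],.002))
g=pickle.load(open("pics/scene0.pkl","rb"))
print("orig thinR sc",onz(g,t((410,360)),.001), "backR bottom",onz(g,t((310,417)),.0))
cv2.imwrite("pics/w3c.png",cv2.resize(w["frame"][225:300,200:320,::-1],None,fx=6,fy=6,interpolation=cv2.INTER_CUBIC))
```

```text
thinR sc [[ 0.58916879 -0.14353694  0.001     ]] backR bottom [[ 0.49033225 -0.14003957  0.        ]]
wrist back [[ 0.47669383 -0.13793318  0.022     ]
 [ 0.47838115 -0.09077769  0.022     ]]
top thinR [[ 0.58455085 -0.14584718  0.002     ]]
orig thinR sc [[ 0.58970267 -0.15197591  0.001     ]] backR bottom [[ 0.49076461 -0.14583723  0.        ]]
```

View pics/w3c.png

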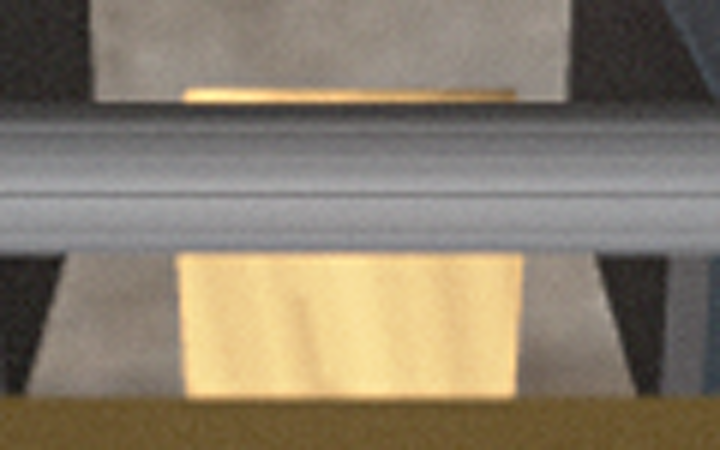

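Request:
step_arm([
  [[-0.1,0,-0.7],[0,0,0],0.27],
  [[0,0,-0.6],[0,0,0],0.27],
  [[0,0,-0.35],[0,0,0],0.27],
  [[0,0,0],[0,0,0],0.27],
])

```text
time: 7.02
position: [0.4549, -0.1172, 0.0167]
eef_rot: [-1.194, 1.222, 1.17]
wrist_force: [0.3, 0.2, -0.5]
width: 0.0249
```

Request:
step_arm([
  [[0.25,-0.01,0],[0,0,0],0.27],
  [[0.25,-0.01,0],[0,0,0],0.27],
  [[0.25,-0.01,0],[0,0,0],0.27],
  [[0.25,-0.01,0],[0,0,0],0.27],
  [[0.25,-0.01,0],[0,0,0],0.27],
  [[0.25,-0.01,0],[0,0,0],0.27],
  [[0.25,-0.01,0],[0,0,0],0.27],
  [[0.15,-0.005,0],[0,0,0],0.27],
])

```text
time: 8.02
position: [0.5174, -0.1198, 0.0183]
eef_rot: [-1.195, 1.221, 1.168]
wrist_force: [-1.0, -0.3, 0.6]
width: 0.0245
```

```bash
python3 snap.py 4 scene
```

```text
8.075 [ 0.51785337 -0.11988552  0.01838669] [ 0.28317035 -0.45454537  0.43801557] yaw -2.080696430637681 0.02481414832562987
```

View pics/cscene4.png

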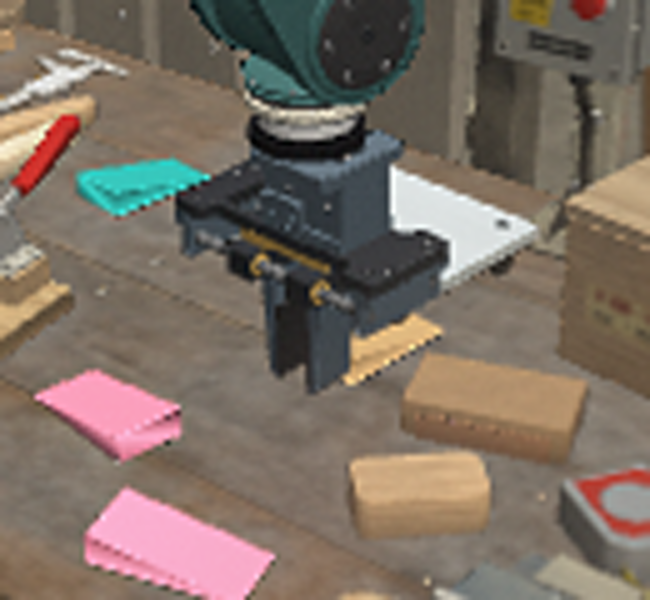

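Request:
step_arm([
  [[0.08,-0.003,-0.02],[0,0,0],0.27],
  [[0.08,-0.003,0],[0,0,0],0.27],
  [[0.08,-0.003,0],[0,0,0],0.27],
])

```text
time: 8.45
position: [0.5237, -0.1199, 0.0173]
eef_rot: [-1.194, 1.222, 1.17]
wrist_force: [-9.5, 0.7, 5.9]
width: 0.0247
```

Request:
step_arm([
  [[0.08,-0.003,0],[0,0,0],0.27],
])

```text
time: 8.57
position: [0.5246, -0.1197, 0.017]
eef_rot: [-1.192, 1.224, 1.173]
wrist_force: [-11.2, -1.5, 7.5]
width: 0.0247
```

Request:
step_arm([
  [[0.06,-0.002,0],[0,0,0],0.27],
])

```text
time: 8.7
position: [0.5249, -0.1195, 0.0167]
eef_rot: [-1.19, 1.227, 1.176]
wrist_force: [-9.9, -1.1, 6.4]
width: 0.0247
```

Request:
step_arm([
  [[0,0,0.03],[0,0,0],0.27],
])

```text
time: 8.82
position: [0.5246, -0.1195, 0.0174]
eef_rot: [-1.189, 1.227, 1.176]
wrist_force: [0.7, -0.4, 0.0]
width: 0.0247
```

```bash
python3 snap.py 5 wrist top scene
python3 - <<'E'
from h import *
d=pickle.load(open("pics/scene5.pkl","rb"))
cv2.imwrite("pics/s5z.png",cv2.resize(d["frame"][160:220,270:345,::-1],None,fx=8,fy=8,interpolation=cv2.INTER_CUBIC))
E
```

```text
8.975 [ 0.52476798 -0.11951246  0.01756802] [-2.78413201 -0.50135688  0.60225042] yaw -2.07705045417181 0.025057525158846492
```

View pics/ctop5.png

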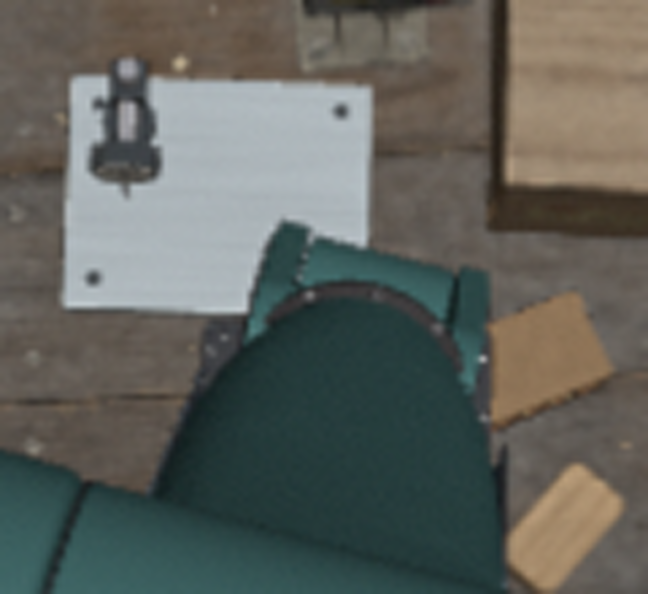

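View pics/s5z.png

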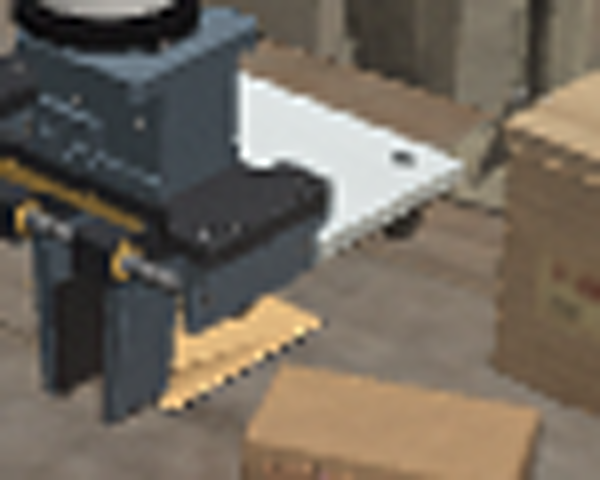

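View pics/wrist5.png

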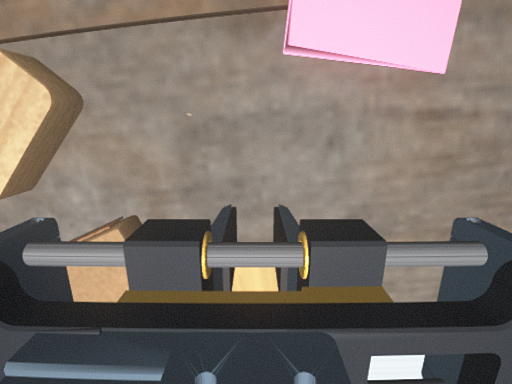

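Run:
```python
from m import *
s=pickle.load(open("pics/scene5.pkl","rb"));s0=pickle.load(open("pics/scene3.pkl","rb"))
t=lambda *p:(np.array(p)+.5)/8+[270,160]-.5
print(onz(s,t((322,322),(175,408)),.001))
print((s["frame"].astype(int)-s0["frame"])[165:185,300:330].std())
for nm in("top3","top5"):
    d=pickle.load(open(f"pics/{nm}.pkl","rb"))
    a=d["frame"][110:180,230:305,::-1]; cv2.imwrite(f"pics/{nm}p.png",cv2.resize(a,None,fx=8,fy=8,interpolation=cv2.INTER_CUBIC))
d3=pickle.load(open("pics/top3.pkl","rb"))["frame"];d5=pickle.load(open("pics/top5.pkl","rb"))["frame"]
# sub-pixel shift of the plate's far-left part incl. gauge
f=lambda x:cv2.cvtColor(x[118:166,236:276],cv2.COLOR_RGB2GRAY).astype(np.float32)
print(cv2.phaseCorrelate(f(d3),f(d5)))
```

```text
[[ 0.64530738 -0.14550684  0.001     ]
 [ 0.54648272 -0.14195886  0.001     ]]
42.523732629302366
((-0.043829109575657554, -0.08054707275594453), 1.0012805256371697)
```

Request:
step_arm([
  [[-0.6,0.02,0],[0,0,0],0.27],
  [[-0.1,0,0.9],[0,0,0],0],
  [[0,0,0.9],[0,0,0],0],
  [[0,0,0.9],[0,0,0],0],
  [[0,0,0.7],[0,0,0],0],
  [[0,0,0],[0,0,0],0],
])

```text
time: 9.72
position: [0.4974, -0.1183, 0.1213]
eef_rot: [-1.189, 1.227, 1.176]
wrist_force: [0.1, -0.5, -0.1]
width: -0.0
```

```bash
python3 snap.py 6 top scene
python3 - <<'E'
from h import *
d3=pickle.load(open("pics/top0.pkl","rb"))["frame"];d5=pickle.load(open("pics/top6.pkl","rb"))["frame"]
f=lambda x:cv2.cvtColor(x[118:166,236:276],cv2.COLOR_RGB2GRAY).astype(np.float32)
print(cv2.phaseCorrelate(f(d3),f(d5)))
d=pickle.load(open("pics/scene6.pkl","rb"))
cv2.imwrite("pics/s6z.png",cv2.resize(d["frame"][160:220,260:335,::-1],None,fx=8,fy=8,interpolation=cv2.INTER_CUBIC))
E
```

```text
9.825 [ 0.49668654 -0.11802805  0.1197615 ] [0.05958812 0.37295531 0.21164902] yaw -2.0831649363528775 0.0003224957424519561
((0.005761710927274066, -0.09852810519511479), 1.0088476742307344)
```

View pics/ctop6.png

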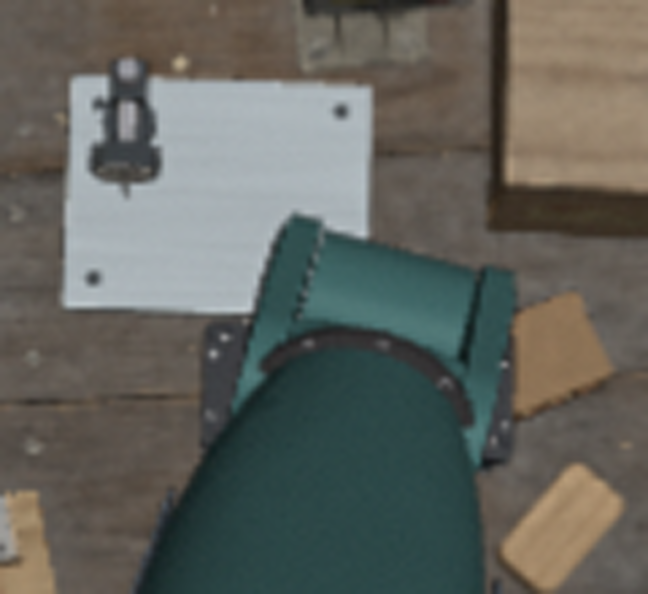

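View pics/s6z.png

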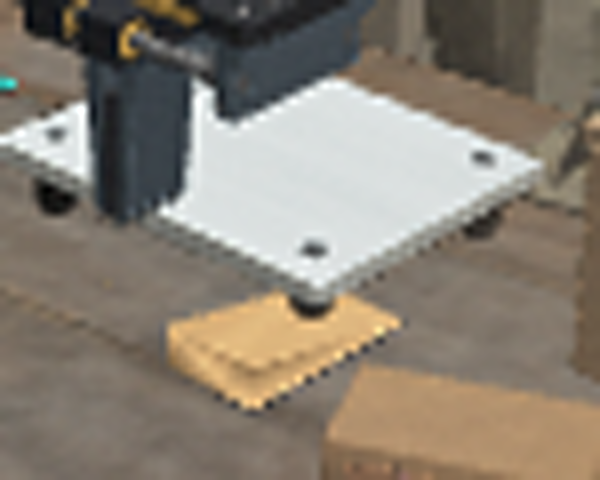

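Request:
step_arm([
  [[0.9,-0.02,0],[0,0,0],0],
  [[0.9,-0.02,0],[0,0,0],0],
  [[0.9,-0.02,0],[0,0,0],0],
  [[0.9,-0.02,-0.3],[0,0,0],0],
  [[0,0,-0.6],[0,0,0],0],
  [[0,0,-0.5],[0,0,0],0],
  [[0,0,-0.2],[0,0,0],0],
  [[0,0,0],[0,0,0],0],
])

```text
time: 10.82
position: [0.5999, -0.1193, 0.0601]
eef_rot: [-1.179, 1.236, 1.188]
wrist_force: [-0.3, 0.3, -0.4]
width: 0.0007
```

```bash
python3 snap.py 7 scene
python3 - <<'E'
from h import *
d=pickle.load(open("pics/scene7.pkl","rb"))
cv2.imwrite("pics/s7z.png",cv2.resize(d["frame"][150:220,255:335,::-1],None,fx=8,fy=8,interpolation=cv2.INTER_CUBIC))
E
```

```text
10.875 [ 0.60007169 -0.11927834  0.06045855] [ 0.38679332  0.04387304 -0.02718289] yaw -2.108285710599979 0.00015892447084418592
```

View pics/s7z.png

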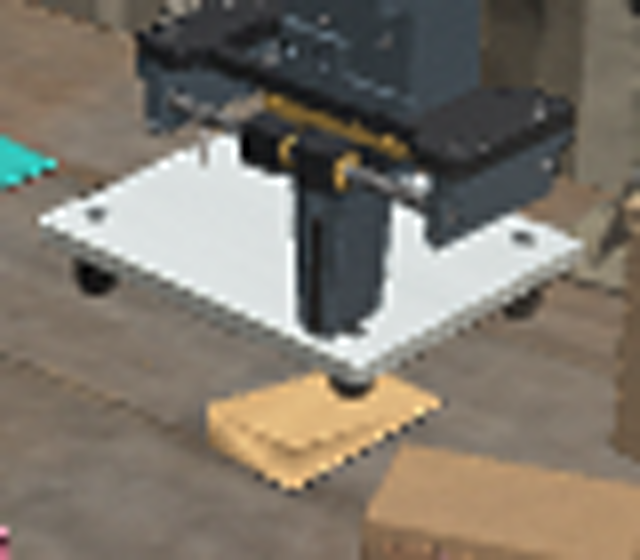

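Request:
step_arm([
  [[0.25,-0.04,0],[0,0,0],0],
  [[0,0,-0.1],[0,0,0],0],
  [[0,0,-0.08],[0,0,0],0],
  [[0,0,0],[0,0,0],0],
])

```text
time: 11.38
position: [0.6089, -0.1209, 0.0562]
eef_rot: [-1.181, 1.234, 1.186]
wrist_force: [0.2, -0.2, 0.7]
width: 0.0007
```

Request:
step_arm([
  [[0.02,0,-0.06],[0,0,0],0],
  [[0,0,-0.05],[0,0,0],0],
])

```text
time: 11.62
position: [0.6096, -0.1208, 0.0529]
eef_rot: [-1.181, 1.234, 1.186]
wrist_force: [-1.3, -0.7, 7.2]
width: 0.0004
```

Request:
step_arm([
  [[0,0,-0.07],[0,0,0],0],
])

```text
time: 11.75
position: [0.6097, -0.121, 0.0523]
eef_rot: [-1.18, 1.234, 1.186]
wrist_force: [-20.0, 1.9, 51.9]
width: 0.0005
```

Request:
step_arm([
  [[0,0,-0.07],[0,0,0],0],
  [[0,0,-0.07],[0,0,0],0],
])

```text
time: 12.0
position: [0.6098, -0.121, 0.0523]
eef_rot: [-1.179, 1.236, 1.188]
wrist_force: [-18.2, 4.3, 40.9]
width: 0.0008
```

Request:
step_arm([
  [[-0.01,0,-0.01],[0,0,0],0],
])

```text
time: 12.12
position: [0.6097, -0.1209, 0.053]
eef_rot: [-1.179, 1.235, 1.188]
wrist_force: [-0.0, 0.9, 0.6]
width: 0.0005
```

Request:
step_arm([
  [[0,0,-0.015],[0,0,0],0],
])

```text
time: 12.25
position: [0.6097, -0.121, 0.0529]
eef_rot: [-1.18, 1.235, 1.188]
wrist_force: [-2.1, -0.1, 5.0]
width: 0.0001
```

```bash
python3 snap.py 8 top scene
python3 - <<'E'
from h import *
d3=pickle.load(open("pics/top0.pkl","rb"))["frame"];d5=pickle.load(open("pics/top8.pkl","rb"))["frame"]
f=lambda x:cv2.cvtColor(x[118:166,236:276],cv2.COLOR_RGB2GRAY).astype(np.float32)
print(cv2.phaseCorrelate(f(d3),f(d5)))
d=pickle.load(open("pics/scene8.pkl","rb"))
cv2.imwrite("pics/s8z.png",cv2.resize(d["frame"][150:220,255:335,::-1],None,fx=8,fy=8,interpolation=cv2.INTER_CUBIC))
E
```

```text
12.35 [ 0.60970983 -0.12095887  0.05285851] [-3.36164678  1.05635214  8.47601685] yaw -2.0974321998400667 0.00021451667122256832
((-0.020222472863075325, 0.06805434485107753), 0.7464057475328445)
```

View pics/s8z.png

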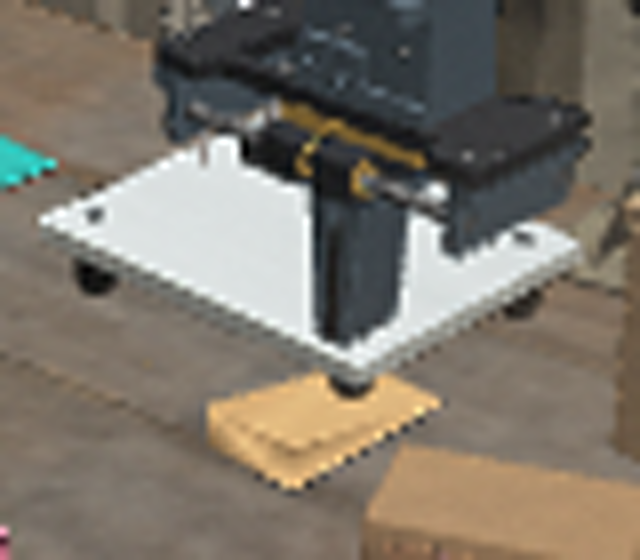

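View pics/ctop8.png

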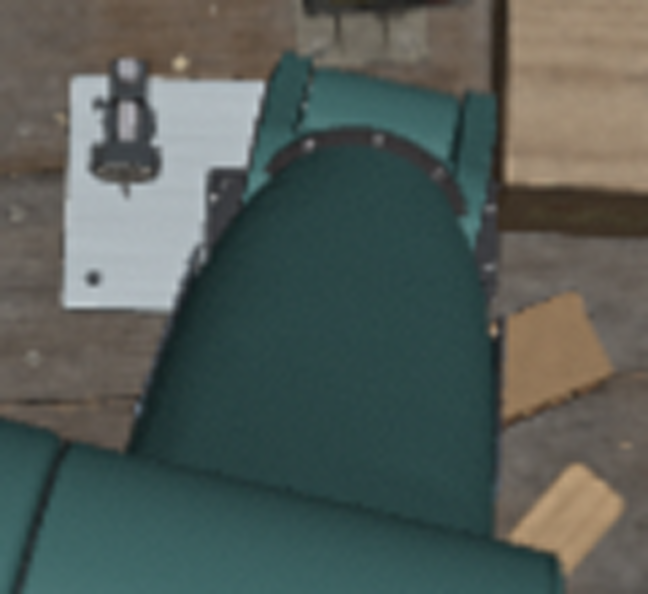

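Request:
step_arm([
  [[-0.003,0,-0.02],[0,0,0],0],
])

```text
time: 12.48
position: [0.6097, -0.121, 0.0527]
eef_rot: [-1.179, 1.235, 1.188]
wrist_force: [-6.4, 2.0, 15.3]
width: 0.0005
```

Run:
```python
from plant import state,vision
for i in range(12):
    vision.snapshot("wrist"); s=state(); print(round(s["time"],2),s["wrist_force"].round(1),s["position"].round(4))
```

```text
12.53 [-4.8  2.1 13.1] [ 0.6097 -0.121   0.0528]
12.57 [-4.4  1.1 12.5] [ 0.6098 -0.121   0.0528]
12.62 [-4.6  1.1 13.4] [ 0.6097 -0.121   0.0528]
12.68 [-4.5  1.5 12.9] [ 0.6097 -0.121   0.0528]
12.72 [-5.6  1.8 13.3] [ 0.6097 -0.121   0.0528]
12.78 [-4.6  0.5 13.1] [ 0.6097 -0.121   0.0528]
12.82 [-4.6  0.7 12.9] [ 0.6098 -0.121   0.0528]
12.88 [-4.4  0.8 12.8] [ 0.6097 -0.121   0.0528]
12.93 [-4.2  0.4 12.9] [ 0.6098 -0.121   0.0528]
12.97 [-4.3  0.2 13.1] [ 0.6097 -0.121   0.0528]
13.03 [-5.2  1.1 12.5] [ 0.6097 -0.121   0.0527]
13.07 [-5.2  0.6 13.7] [ 0.6097 -0.121   0.0528]
```

The push is steady at about 13 N downward, the plate doesn't dip and the wedge is in place, so I'm handing in.

```bash
python3 -c "
from plant import ticket
print(ticket.finish_job())"
```

```text
the job is handed in; nothing more can be done
None
```

The wedge is snug under the short foot, and I handed the job in at 13.1 s with the fingertips still pressing on the plate above it. No verdict came back.

**What I did**
- I nudged the wedge about 8 mm to the left with one open finger, without gripping it. That lined it up with the foot and the stand's −2° heading.
- I then pushed it in by its back face until the push force rose to about 10–11 N. That is above the 5 N that means snug and just under the 12 N limit.
- I backed off, closed the fingers and pressed at the screw head.

**Last checks**
- **Wedge:** its thin edge is about 37 mm past the foot, and it sits within about 1.5 mm of square and centred. It looked unmoved after pressing.
- **Stand:** it shifted by 0.1 pixel or less (about 0.3 mm) in the top view, and the plate showed no visible dip under load.
- **Final press:** a steady 13 N or so downward, with about 5 N sideways through friction, and the TCP height constant at 52.8 mm.
- **Other things on the bench:** I touched nothing else and saw nothing else move, but I did not measure each item at the end.

**What went wrong:** one pressing step overshot to about 52 N down and 20 N sideways. It stayed near 40 N at the next reading, 0.25 s later, before I eased it off. That load was on the fingertips rather than the gripper body, and neither the plate nor the wedge moved visibly.

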